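# Bring the jar that fits the waiting lid to the front of the carousel and hold it

### The job

One of the three wooden lids (round, square or oblong) has been laid ready on the white plate; the other two are still drying in the green rack. Turn the carousel until the open jar that the lid on the plate fits stands squarely at the front, over the tongue that sticks out of the carousel's base, and finish while still gripping the carousel firmly and holding it still, so that I can press the lid on. Leave the lids, plate, mug and colander where they are.

Things in the scene. Friction and masses are not known exactly. Their poses are not given: they have to be found in the camera images.
- carousel_base: Fixed black base of the carousel, a disc of diameter 210 mm and 20 mm high, largely hidden under the turning disc. Origin: centre of its underside on the table, on the vertical turning axis. Its +x axis points to the front: along it a black tongue 34 mm wide sticks out at table level to 180 mm from the axis, 40 mm beyond the turning disc's rim, with an upturned tip 26 mm high.
- turntable: The carousel's turning part: wooden disc of diameter 280 mm, 14 mm thick, its underside 22 mm above the table (the origin, on the turning axis), with three open jars fixed on it and a central steel post carrying a level bar. It turns freely both ways about the vertical axis (no stop within a full turn either way from the start), with light friction (about 0.02 N m), and stays where it is left. x axis: towards the round jar; z up.
- bar_end_a (a point): Grip point on the level steel bar on top of the post: 48 mm out from the turning axis on the turntable's +y side, mid-height, 181 mm above the table. The bar is 120 mm long (along the turntable's y axis, centred on the post), 14 mm thick, 30 mm high, and turns with the disc; the jars end 40 mm below it. Led round the axis here it turns surely; twisted at its middle it slips in the fingers.
- bar_end_b (a point): Grip point at the other end of the same bar: 48 mm out from the axis on the turntable's -y side, otherwise like bar_end_a.
- plate_middle (a point): White round plate, 210 mm across, rim 20 mm high, loose on the table; the point is the centre of its flat inner floor, 10 mm above the table. One of the three lids lies on it, within 20 mm of its middle.
- rack: Low green drying rack, 250 x 160 mm, fixed, slatted floor 10 mm above the table, end rails 58 mm high; origin at the centre of its underside, long side along its x axis. The two other lids lie in it.
- mug: Blue ceramic mug, 80 mm across, 90 mm high, origin at the centre of its underside. Not part of the job.
- colander: Steel colander, 190 mm across the rim with two lugs to 236 mm, 85 mm high, origin at the centre of its underside. Not part of the job.
- jar_round (a point): Centre of the open mouth of the round white jar, outside diameter 68 mm; 90 mm high, its mouth 126 mm above the table and 85 mm from the turning axis, on the turntable's +x axis. The round lid fits it.
- jar_square (a point): Centre of the open mouth of the square white jar, 60 x 60 mm outside; 90 mm high, its mouth 126 mm above the table and 85 mm from the turning axis, 120 degrees counter-clockwise (seen from above) from the round jar. The square lid fits it.
- jar_oblong (a point): Centre of the open mouth of the oblong white jar, 42 mm radially by 90 mm along the rim; 90 mm high, its mouth 126 mm above the table and 85 mm from the turning axis, 120 degrees clockwise (seen from above) from the round jar. The oblong lid fits it.
- lid_round_mid (a point): Middle (8 mm above its underside) of the round wooden lid, disc of diameter 76 mm, 10 mm thick, with a smaller raised plug 6 mm high of the same shape facing up; loose, lying on the plate or in the rack. It is only looked at, not handled.
- lid_square_mid (a point): Middle (8 mm above its underside) of the square wooden lid, 68 x 68 mm, 10 mm thick, with a smaller raised plug 6 mm high of the same shape facing up; loose, lying on the plate or in the rack. It is only looked at, not handled.
- lid_oblong_mid (a point): Middle (8 mm above its underside) of the oblong wooden lid, 50 x 98 mm, 10 mm thick, with a smaller raised plug 6 mm high of the same shape facing up; loose, lying on the plate or in the rack. It is only looked at, not handled.
Not all that is in view belongs to the job. What is shaped like the part that bears lid_oblong_mid but red or turquoise is not meant.

How it is judged:
By the outcome, as a careful person would: the job done as asked, in the order asked, and still so for the second after the job is handed in, while the arm keeps its last pose, push and grip.
It also fails if it takes over 72 s, if anything falls off the work surface, if the arm or the gripper's body presses on something with over 40 N, if the wrist force passes 120 N, or if a joint passes its speed limit or range.

### The arm

A 6-joint arm with a two-finger parallel gripper is mounted at the origin on the work surface. World frame = base frame: x ahead of the robot, y to its left, z up, the work surface at z = 0. Lengths are in m, angles in rad, forces in N, time in s.
With the tool pointing down it reaches from about 0.25 to 0.85 m from the base axis. Payload 12.5 kg.
Tool frame: the origin (TCP) lies at the very end of the fingers, on their centre line; the grasp point (between the pads) lies 19 mm behind it (env.grasp_offset is the distance from the TCP to the grasp point, in m); y points along the fingers, z is the direction in which the jaws open and shut, and the axes are right-handed (so a half turn about y gives the same grasp; the last joint's range is limited). The gripper opens to 93 mm and grips with 3 to 60 N. Pads are 15 mm wide; open, the fingers measure 128 mm over their backs; the gripper's body (75 mm by 188 mm) begins 65 mm behind the grasp point.
Start: joints at [1.258, 0.351, 1.652, -0, 1.139, -0.085], TCP at [0.124, 0.536, 0.219] pointing down, gripper open.
Joint ranges: [-2.75, 2.75], [-0.79, 2.1], [0.01, 2.65], [-1.57, 4.71], [0.07, 3.14], [-2.87, 2.87]. Speed limits (rad/s): [2.22, 2.22, 2.79, 3.14, 3.14, 3.14].

### API

Orientations are given as a rotation vector (axis times angle).
In Python, from workcell import env gives the robot as it stands.
- The arm moves only by the tool send_rows, never from a script. Its argument "series" is a list that holds one entry, the list of rows, each a list of 7 numbers: the shift along the tool's x, y, z each as a share of 0.15 m, from -1 to 1, then the turn, a rotation vector about the tool's x, y, z each as a share of 90 degrees, from -1 to 1, then the closure, from 0 (fully open) to 1 (shut). In form: [[[tx, ty, tz, rx, ry, rz, grip], ...]]. A call has 1 to 12 rows; each row is the pose to reach, as a shift and turn from the pose commanded when the call began, along the tool's axes at that moment; what a row does not reach only later rows make up. A row lasts 1/8 s, in which the tool goes at most 62.5 mm and 10.7 degrees, less where a joint would pass 70% of its speed; a pose out of reach is approached as far as the arm can. A call with a number of a shift or a turn outside -1 to 1 is refused whole. A call with a gripper value outside its range is refused whole. The fingers move at their own pace and stop on an object; "squeeze" is the grip in N (left out, the last holds). Time passes only in rows, so rows that repeat a pose let the fingers close. It gives the time, the measured TCP pose, the force and the opening at its end, in the units of the state.
- env.observe(): the state, without advancing time (a new reading comes with each control period).
- env.capture(name): name is "scene" or "top" or "wrist"; returns the picture (420x560x3 uint8, red, green, blue); there is no depth.
- env.camera_model(name): a dict with "K" (3x3 intrinsics, pixels), "dist" ([k1, k2, p1, p2, k3] as OpenCV has them; the pictures are not rectified), "camera_from_world" (4x4, takes a point from world to camera coordinates); the wrist camera has in their place "hand_eye" (4x4, takes a point from camera to tool coordinates, whose origin is the TCP and whose axes are the tool frame's). Camera axes: x right, y up, looking along -z (the intrinsics and any distortion apply to the point x, -y, -z); pixel columns grow to the right and rows downward; lengths in m; the calibration is good to about 2 mm. A picture is of the moment at which its call begins: read the wrist's pose just before it. camera_model takes no time and is no camera call.
- env.job_done(): hands the job in, once; it reports no verdict.
The state is a dict: "time": time; "joint_positions": joint angles; "dq": joint speeds; "effort": joint torques, N m; "position": TCP position; "tcp_rot": TCP orientation; "ft_force": force on the tool from outside, world axes, zero at the start; "wrist_torque": the same for the moment, N m; "grip_width": finger opening in m.
Only numpy, scipy, OpenCV 4.12 (cv2) and the standard library are available. Lean on these libraries where they do the work, as an engineer would, in place of code of your own. Each camera call takes 0.05 s, during which the arm holds its last target. There are 200 camera calls.

## Working session

There is one attempt and no reset: what is moved stays moved. The work goes in short steps, Python scripts to look and compute and a tool call to move; the robot and the scene stay as the last step left them, time stands still between calls to the robot, and variables do not carry over. Pictures are saved under pics/ and viewed, about 8 in all and at most 12, crops included, and the job is handed in when it is done.

Besides the shell and the picture viewer there is one more tool, called after "Call:" by a JSON object that holds its "name" and its "arguments". send_rows: Moves the arm, as the interface text tells. Shift numbers are shares of 0.15 m and turn numbers shares of 90 degrees, none past 1 either way. Its arguments: {"type":"object","properties":{"series":{"type":"array"},"squeeze":{"type":"number"}},"required":["series"]}

```bash
mkdir -p pics
python3 - <<'E'
from workcell import env
import cv2,numpy as np
s=env.observe();print(s)
for n in("scene","top"):
    cv2.imwrite(f"pics/{n}0.png",env.capture(n)[:,:,::-1])
    print({k:np.round(v,4).tolist() for k,v in env.camera_model(n).items()if k in("K","dist","camera_from_world")})
print(env.camera_model("wrist"))
E
```

```text
{'time': 0.0, 'joint_positions': array([ 1.25843366e+00,  3.51230027e-01,  1.65242006e+00,  5.52503466e-06,
        1.13915111e+00, -8.45575126e-02]), 'dq': array([-0.0012444 , -0.00124023,  0.00068235, -0.0005719 , -0.00115311,
        0.00169226]), 'effort': array([-1.26654834e-05, -4.97313917e+01, -2.85262907e+01,  6.99738180e-02,
        2.55670556e-02, -7.29176941e-05]), 'position': array([0.12405276, 0.53546067, 0.21810638]), 'tcp_rot': array([-1.56457159,  0.17907007, -0.17868732]), 'ft_force': array([1.05830996, 0.42012868, 0.27647239]), 'wrist_torque': array([ 0.04131252, -0.03648818, -0.04301719]), 'grip_width': 0.09313770941249701}
{'K': [[463.4764, 0.0, 281.3598], [0.0, 463.4764, 211.5558], [0.0, 0.0, 1.0]], 'dist': [-0.0949, 0.0, 0.0, 0.0, 0.0], 'camera_from_world': [[-0.2219, 0.975, -0.014, 0.0122], [-0.8173, -0.1781, 0.548, 0.3171], [0.5318, 0.1331, 0.8363, -2.0006], [0.0, 0.0, 0.0, 1.0]]}
{'K': [[387.7664, 0.0, 275.8149], [0.0, 387.7664, 214.2269], [0.0, 0.0, 1.0]], 'dist': [-0.0239, 0.0, 0.0, 0.0, 0.0], 'camera_from_world': [[-0.0238, -0.9997, 0.0013, 0.1004], [0.9944, -0.0235, 0.1034, -0.4596], [-0.1034, 0.0038, 0.9946, -1.23], [0.0, 0.0, 0.0, 1.0]]}
{'K': array([[289.42538948,   0.        , 281.82405195],
       [  0.        , 289.42538948, 205.62762379],
       [  0.        ,   0.        ,   1.        ]]), 'dist': array([0.00191387, 0.        , 0.        , 0.        , 0.        ]), 'hand_eye': array([[-6.73455573e-04, -9.59497906e-01, -2.81714954e-01,
        -7.76584165e-02],
       [-9.81704897e-05,  2.81715079e-01, -9.59498100e-01,
        -1.65156527e-01],
       [ 9.99999768e-01, -6.18523248e-04, -2.83916970e-04,
        -7.55116530e-04],
       [ 0.00000000e+00,  0.00000000e+00,  0.00000000e+00,
         1.00000000e+00]])}
```

View pics/top0.png

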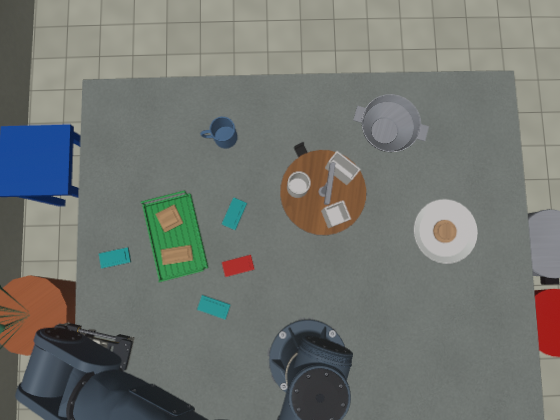

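View pics/scene0.png

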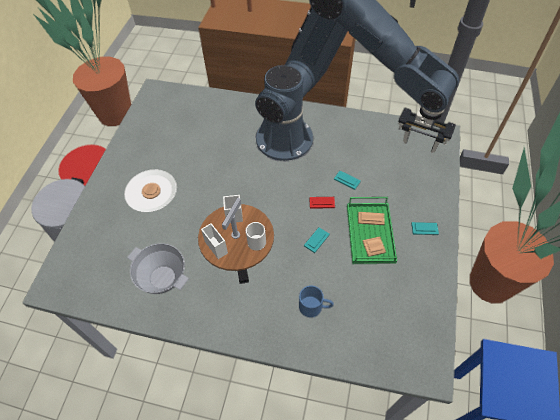

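The lid on the plate at (445,231) looks round. In the top view the tongue tip is at (301,149), the round jar at (298,184), and the bar runs from (332,163) to (328,202). Next I'll measure these and zoom in on the lids.

```bash
cat > h.py <<'E'
from workcell import env
import cv2,numpy as np
from scipy.spatial.transform import Rotation as R
def ray(name,px,z,pose=None):
    m=env.camera_model(name)
    u=cv2.undistortPoints(np.array(px,float).reshape(-1,1,2),m["K"],m["dist"]).reshape(-1,2)
    d=np.c_[u[:,0],-u[:,1],-np.ones(len(u))]
    if pose is None: T=np.linalg.inv(m["camera_from_world"])
    else:
        P=np.eye(4);P[:3,:3]=R.from_rotvec(pose["tcp_rot"]).as_matrix();P[:3,3]=pose["position"];T=P@m["hand_eye"]
    d=d@T[:3,:3].T;o=T[:3,3]
    return o+d*((z-o[2])/d[:,2])[:,None]
E
python3 - <<'E'
from h import *
a=cv2.imread("pics/top0.png");b=cv2.imread("pics/scene0.png")
hsv=cv2.cvtColor(a,cv2.COLOR_BGR2HSV)
def comps(m,amin=15):
    n,l,s,c=cv2.connectedComponentsWithStats(m.astype(np.uint8));return [(s[i].tolist(),c[i].round(1).tolist(),l==i) for i in range(1,n) if s[i][4]>amin]
wood=(hsv[...,0]<20)&(hsv[...,1]>90)&(hsv[...,2]>50)
roi=np.zeros(wood.shape,bool);roi[130:250,265:385]=1
ys,xs=np.where(wood&roi);h=cv2.convexHull(np.c_[xs,ys].astype(np.float32)).reshape(-1,2)
w=ray("top",h,.036)[:,:2]
# circle fit
A=np.c_[2*w,np.ones(len(w))];s=np.linalg.lstsq(A,(w**2).sum(1),rcond=None)[0];print("disc",s[:2],np.sqrt(s[2]+s[:2]@s[:2]))
dark=(hsv[...,2]<60)&roi
for c in comps(dark):print("dark",c[:2],ray("top",c[1],.02))
print("guess jar",ray("top",(298,183),.126),"bar",ray("top",[(332,163),(328,202)],.196),"plate",ray("top",(445,231),.018))
o=np.hstack([cv2.resize(a[130:250,270:390],(400,400),interpolation=2),cv2.resize(a[195:265,410:480],(200,200),interpolation=2).repeat(2,0)[:400]*0+0 if 0 else cv2.resize(a[180:290,135:215],(291,400),interpolation=2)])
p=np.hstack([cv2.resize(a[195:265,410:480],(200,200),interpolation=2),cv2.resize(b[160:220,120:180],(200,200),interpolation=2),cv2.resize(b[190:270,340:430],(291,200))])
cv2.imwrite("pics/z1.png",np.vstack([o,p]))
E
```

```text
disc [ 0.53045633 -0.06375778] 0.1380674151398884
dark ([295, 143, 12, 13, 102], [300.1, 148.8]) [[0.6776478  0.00405365 0.02      ]]
guess jar [[0.54366457 0.02119441 0.126     ]] bar [[ 0.58587506 -0.0722524   0.196     ]
 [ 0.47490946 -0.05667302  0.196     ]] plate [[ 0.39467365 -0.45908987  0.018     ]]
```

View pics/z1.png

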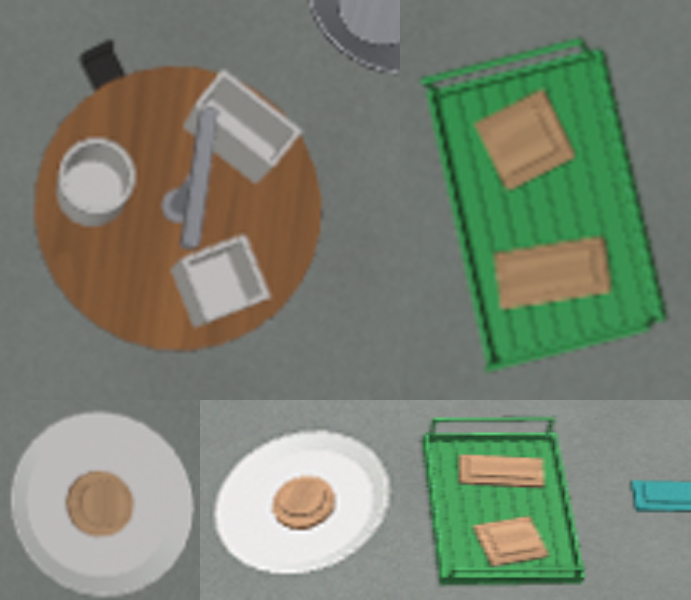

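The lid on the plate is round, and the square and oblong ones are in the rack. So the round jar goes to the tongue, about -57° of turn. I'll grip end a, the one nearer the robot.

```bash
cat >> h.py <<'E'
def need(p,ang):
    "units to move tcp to p with tool pointing down and jaw axis at world angle ang (deg, mod 180)"
    s=env.observe();M=R.from_rotvec(s["tcp_rot"]).as_matrix()
    cur=np.degrees(np.arctan2(M[1,2],M[0,2]));d=(ang-cur+90)%180-90
    t=M.T@(np.array(p)-s["position"])/.15
    z=R.from_euler("z",d,degrees=True).as_matrix()@np.array([M[0,2],M[1,2],0]);z/=np.linalg.norm(z)
    y=np.array([0,0,-1.]);G=np.c_[np.cross(y,z),y,z]
    print("cur",cur.round(1),"d",d.round(1),"t",t.round(3),"r",(R.from_matrix(M.T@G).as_rotvec()/(np.pi/2)).round(3),"pos",s["position"].round(4),"q",s["joint_positions"].round(2))
E
python3 -c "
from h import *
need((.4825,-.057,.25),81.5)"
```

```text
cur 76.9 d 4.6 t [ 3.22  -0.209 -3.309] r [ 0.001 -0.051 -0.   ] pos [0.1241 0.5355 0.2182] q [ 1.26  0.35  1.65  0.    1.14 -0.08]
```

Call:
{"name": "send_rows", "arguments": {"series": [[[0.27,-0.2,-0.27,0,0,0,0],[0.54,-0.2,-0.54,0,0,0,0],[0.8,-0.2,-0.82,0,-0.05,0,0],[0.8,-0.2,-0.82,0,-0.05,0,0]]]}}

```text
time: 0.6
position: [0.2144, 0.3866, 0.2487]
tcp_rot: [-1.568, 0.119, -0.119]
ft_force: [-0.5, -0.3, 0.6]
grip_width: 0.0933
```

Call:
{"name": "send_rows", "arguments": {"series": [[[0.27,0,-0.27,0,0,0,0],[0.54,0,-0.54,0,0,0,0],[0.8,0,-0.82,0,0,0,0],[0.8,0,-0.82,0,0,0,0]]]}}

```text
time: 1.1
position: [0.3151, 0.2479, 0.2486]
tcp_rot: [-1.568, 0.121, -0.121]
ft_force: [0.3, 0.3, 0.2]
grip_width: 0.093
```

Call:
{"name": "send_rows", "arguments": {"series": [[[0.27,0,-0.27,0,0,0,0],[0.54,0,-0.54,0,0,0,0],[0.8,0,-0.82,0,0,0,0],[0.8,0,-0.82,0,0,0,0]]]}}

```text
time: 1.6
position: [0.4155, 0.109, 0.2484]
tcp_rot: [-1.567, 0.12, -0.12]
ft_force: [-0.2, -0.1, -0.3]
grip_width: 0.0929
```

```bash
python3 -c "
from h import *
need((.4825,-.057,.25),81.5);cv2.imwrite('pics/w1.png',env.capture('wrist')[:,:,::-1])"
```

```text
cur 81.2 d 0.3 t [ 0.61  -0.011 -1.026] r [ 0.    -0.003 -0.   ] pos [0.4155 0.109  0.2484] q [ 0.15  0.09  1.9   0.    1.15 -1.27]
```

View pics/w1.png

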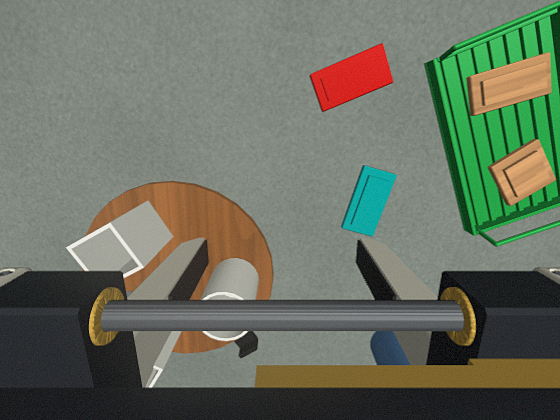

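The wrist view shows the disc's edge, the square jar at (105,250), the round jar at (225,310) and the tongue tip at (248,345), so the arm is on course. Next, move to hover over bar end a.

Call:
{"name": "send_rows", "arguments": {"series": [[[0.2,0,-0.33,0,0,0,0],[0.4,0,-0.66,0,0,0,0],[0.6,0,-1.0,0,0,0,0],[0.61,-0.01,-1.0,0,0,0,0],[0.61,-0.01,-1.0,0,0,0,0]]]}}

```text
time: 2.28
position: [0.4821, -0.0501, 0.25]
tcp_rot: [-1.567, 0.117, -0.116]
ft_force: [0.1, 0.8, 0.3]
grip_width: 0.0933
```

```bash
python3 -c "
from h import *
need((.4825,-.057,.162),81.5)
for n in ('wrist','top','scene'):cv2.imwrite(f'pics/{n}2.png',env.capture(n)[:,:,::-1])
print(ray('wrist',[(282,200)],.196,env.observe()))
w=cv2.imread('pics/wrist2.png');b=cv2.imread('pics/scene2.png')[180:300,180:300]
cv2.imwrite('pics/z2.png',np.hstack([cv2.resize(w,(400,300)),cv2.resize(b,(300,300),interpolation=2)]))"
```

```text
cur 81.5 d -0.0 t [ 0.009  0.586 -0.046] r [-0.  0. -0.] pos [ 0.4821 -0.0501  0.25  ] q [-0.2   0.2   1.78  0.    1.17 -1.62]
[[ 0.46415395 -0.0481949   0.196     ]]
```

View pics/z2.png

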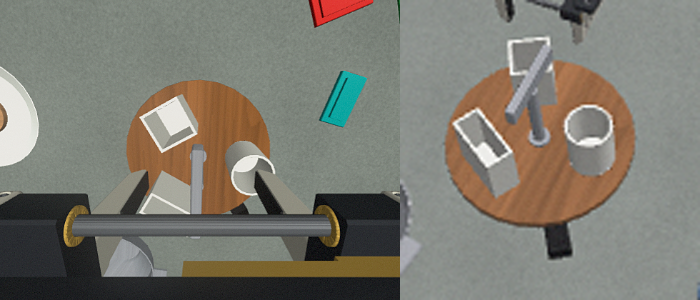

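```bash
cat > m.py <<'E'
from h import *
import sys
def meas(n,pic,pose,roi,z=.013):
    a=cv2.imread(pic);hsv=cv2.cvtColor(a,cv2.COLOR_BGR2HSV);x0,y0,x1,y1=roi
    k=np.zeros(a.shape[:2],bool);k[y0:y1,x0:x1]=1
    wood=(hsv[...,0]<20)&(hsv[...,1]>90)&(hsv[...,2]>50)&k
    ys,xs=np.where(wood);h=cv2.convexHull(np.c_[xs,ys].astype(np.float32)).reshape(-1,2)
    w=ray(n,h,.036,pose)[:,:2]
    for _ in range(6):
        s=np.linalg.lstsq(np.c_[2*w,np.ones(len(w))],(w**2).sum(1),rcond=None)[0];c=s[:2];r=np.sqrt(s[2]+c@c)
        e=np.abs(np.hypot(*(w-c).T)-r);g=e<max(2.*np.median(e),.001);w=w[g]
    print(n,"axis",c.round(4),"r",r.round(4),len(w),end=" ")
    d=(hsv[...,2]<60)&k
    if pose is None:
        nn,l,s,cc=cv2.connectedComponentsWithStats(d.astype(np.uint8))
        for i in range(1,nn):
            if s[i][4]<40: continue
            t=ray(n,[cc[i]],z)[0,:2]-c
            if .13<np.hypot(*t)<.2:print("tongue",s[i].tolist(),np.hypot(*t).round(3),np.degrees(np.arctan2(*t[::-1])).round(1),end=" ")
    print();return c
if __name__=="__main__":
    meas("top","pics/top0.png",None,(265,130,385,250))
    meas("scene","pics/scene0.png",None,(185,190,285,300))
    meas("wrist","pics/wrist2.png",env.observe(),(160,100,400,300))
    print(ray("wrist",[(268,206),(285,206)],.196,env.observe()))
E
python3 m.py
```

```text
top axis [ 0.5304 -0.0637] r 0.138 28 tongue [295, 143, 12, 13, 102] 0.164 24.3 
scene axis [ 0.5326 -0.0627] r 0.1392 36 tongue [238, 269, 11, 15, 118] 0.155 24.4 
wrist axis [ 0.5302 -0.0645] r 0.1382 43 
[[ 0.46740073 -0.05985392  0.196     ]
 [ 0.4693602  -0.04656531  0.196     ]]
```

Call:
{"name": "send_rows", "arguments": {"series": [[[0.01,0,-0.04,0,0,0,0],[0.01,0.2,-0.04,0,0,0,0],[0.01,0.4,-0.04,0,0,0,0],[0.01,0.58,-0.04,0,0,0,0],[0.01,0.58,-0.04,0,0,0,0],[0.01,0.58,-0.04,0,0,0,0.4],[0.01,0.58,-0.04,0,0,0,0.7],[0.01,0.58,-0.04,0,0,0,1],[0.01,0.58,-0.04,0,0,0,1],[0.01,0.58,-0.04,0,0,0,1],[0.01,0.58,-0.04,0,0,0,1],[0.01,0.58,-0.04,0,0,0,1]]], "squeeze": 40}}

```text
time: 3.92
position: [0.4828, -0.0582, 0.1631]
tcp_rot: [-1.568, 0.117, -0.117]
ft_force: [-0.1, 0.3, 0.4]
grip_width: 0.0276
```

Run:
```python
from h import *
s=env.observe();print(s["ft_force"].round(1),s["wrist_torque"].round(2),s["grip_width"])
M=R.from_rotvec(s["tcp_rot"]).as_matrix();c=np.array([.531,-.0637]);p=s["position"]
v=p[:2]-c;print("bar angle from pos",np.degrees(np.arctan2(v[1],v[0])),"r",np.hypot(*v),"jaw",np.degrees(np.arctan2(M[1,2],M[0,2])),p)
for d in np.arange(-5,-61,-5.):
    Rz=R.from_euler("z",d,degrees=True).as_matrix();q=np.r_[c+Rz[:2,:2]@v,p[2]]
    print(d,(M.T@(q-p)/.15).round(3),(R.from_matrix(M.T@Rz@M).as_rotvec()/(np.pi/2)).round(3))
```

```text
[-0.1  0.3  0.4] [ 0.02 -0.    0.03] 0.02756588197419992
bar angle from pos 173.48167958856922 r 0.048510729496009306 jaw 81.44703759166958 [ 0.48280286 -0.05819302  0.1631229 ]
-5.0 [ 0.    -0.     0.028] [0.    0.056 0.   ]
-10.0 [ 0.003 -0.     0.056] [0.    0.111 0.   ]
-15.0 [ 0.008 -0.     0.084] [0.    0.167 0.   ]
-20.0 [ 0.016 -0.     0.111] [0.    0.222 0.   ]
-25.0 [ 0.025 -0.     0.138] [0.    0.278 0.   ]
-30.0 [ 0.038 -0.     0.163] [0.    0.333 0.   ]
-35.0 [ 0.052 -0.     0.187] [0.    0.389 0.   ]
-40.0 [ 0.068 -0.     0.21 ] [0.    0.444 0.   ]
-45.0 [ 0.087 -0.     0.232] [0.  0.5 0. ]
-50.0 [ 0.107 -0.     0.252] [0.    0.556 0.   ]
-55.0 [ 0.128 -0.     0.27 ] [0.    0.611 0.   ]
-60.0 [ 0.152 -0.     0.286] [0.    0.667 0.   ]
```

Not closed yet (27.6 mm opening, the bar is 14 mm thick), so I'll hold for more rows.

Call:
{"name": "send_rows", "arguments": {"series": [[[0,0,0,0,0,0,1],[0,0,0,0,0,0,1],[0,0,0,0,0,0,1],[0,0,0,0,0,0,1],[0,0,0,0,0,0,1],[0,0,0,0,0,0,1]]]}}

```text
time: 4.68
position: [0.4828, -0.0576, 0.1631]
tcp_rot: [-1.567, 0.117, -0.117]
ft_force: [0.0, 6.5, 0.3]
grip_width: 0.0139
```

Run:
```python
from h import *
s=env.observe();print(s["ft_force"].round(1),s["wrist_torque"].round(2),s["grip_width"],s["position"])
for n in ('top','scene'):cv2.imwrite(f'pics/{n}3.png',env.capture(n)[:,:,::-1])
cv2.imwrite('pics/z3.png',np.hstack([cv2.resize(cv2.imread('pics/top3.png')[130:250,265:385],(360,360),interpolation=2),cv2.resize(cv2.imread('pics/scene3.png')[180:300,180:300],(360,360),interpolation=2)]))
```

```text
[0.  6.5 0.3] [ 0.95 -0.03  0.33] 0.013926859677264609 [ 0.4827617  -0.05755118  0.16308697]
```

View pics/z3.png

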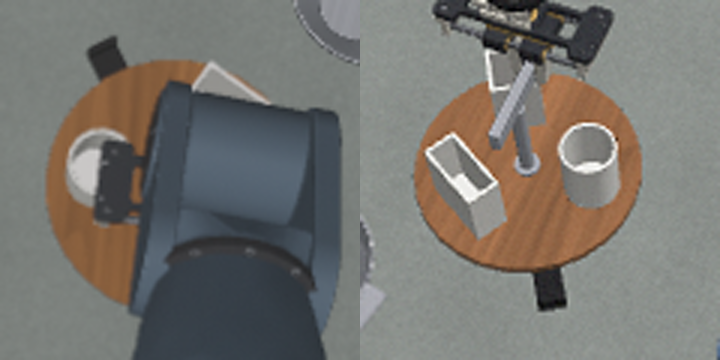

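Gripped: the opening is 13.9 mm. In the scene crop the bar is held at its robot-side end and the tongue is in view at the front. Lead it round by -55°.

Call:
{"name": "send_rows", "arguments": {"series": [[[0,0,0.028,0,0.056,0,1],[0.003,0,0.056,0,0.111,0,1],[0.008,0,0.084,0,0.167,0,1],[0.016,0,0.111,0,0.222,0,1],[0.025,0,0.138,0,0.278,0,1],[0.038,0,0.163,0,0.333,0,1],[0.052,0,0.187,0,0.389,0,1],[0.068,0,0.21,0,0.444,0,1],[0.087,0,0.232,0,0.5,0,1],[0.107,0,0.252,0,0.556,0,1],[0.128,0,0.27,0,0.611,0,1],[0.128,0,0.27,0,0.611,0,1]]]}}

```text
time: 6.28
position: [0.5085, -0.021, 0.1631]
tcp_rot: [-1.393, 0.862, -0.864]
ft_force: [4.8, -0.1, -2.6]
grip_width: 0.014
```

Run:
```python
from m import *
s=env.observe();print(s["ft_force"].round(1),s["wrist_torque"].round(2),s["grip_width"])
M=R.from_rotvec(s["tcp_rot"]).as_matrix();c=np.array([.531,-.0637]);p=s["position"];v=p[:2]-c
print("bar angle from pos",np.degrees(np.arctan2(v[1],v[0])),"r",np.hypot(*v),"jaw",np.degrees(np.arctan2(M[1,2],M[0,2])),p)
for n in ('top','scene'):cv2.imwrite(f'pics/{n}4.png',env.capture(n)[:,:,::-1])
meas("scene","pics/scene4.png",None,(185,190,285,300))
cv2.imwrite('pics/z4.png',np.hstack([cv2.resize(cv2.imread('pics/top4.png')[130:230,265:365],(400,400),interpolation=2),cv2.resize(cv2.imread('pics/scene4.png')[190:290,190:290],(400,400),interpolation=2)]))
```

```text
[ 4.8 -0.1 -2.6] [-0.03 -0.61  0.24] 0.013995473531161236
bar angle from pos 117.81451601965317 r 0.048287297392418646 jaw 26.44914004241363 [ 0.50846863 -0.02099168  0.16309058]
scene axis [ 0.5351 -0.0614] r 0.1376 20 tongue [233, 196, 18, 6, 45] 0.185 -171.6 tongue [237, 196, 22, 23, 153] 0.137 177.7 tongue [238, 269, 11, 14, 117] 0.152 24.4
```

View pics/z4.png

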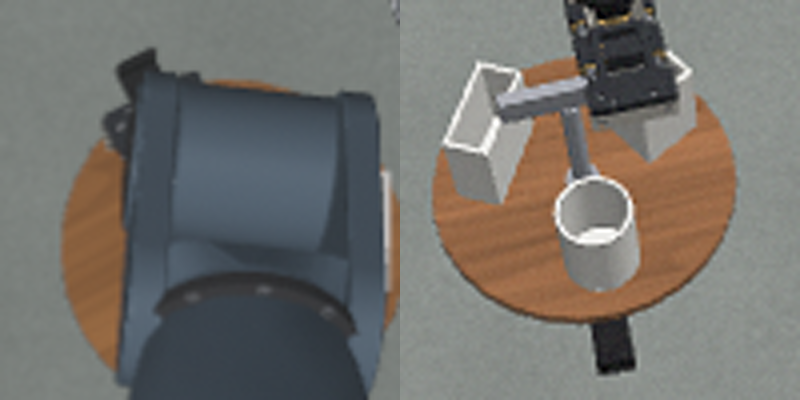

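```bash
cat > j.py <<'E'
from m import *
def jar(pic,roi=(225,225,255,266)):
    a=cv2.imread(pic);x0,y0,x1,y1=roi;c=cv2.cvtColor(a,cv2.COLOR_BGR2HSV)[y0:y1,x0:x1]
    b=((c[...,2]>215)&(c[...,1]<40)).astype(np.uint8)
    n,l,s,_=cv2.connectedComponentsWithStats(b);i=1+s[1:,4].argmax()
    ys,xs=np.where(l==i);h=cv2.convexHull(np.c_[xs+x0,ys+y0].astype(np.float32)).reshape(-1,2)
    w=ray("scene",h,.126)[:,:2]
    k=np.linalg.lstsq(np.c_[2*w,np.ones(len(w))],(w**2).sum(1),rcond=None)[0];ctr=k[:2];r=np.sqrt(k[2]+ctr@ctr)
    full=((c[...,1]<40)&(c[...,2]>110)).astype(np.uint8)
    for ax in ([.5326,-.0627],[.531,-.0637]):
        v=ctr-ax;print("jar",ctr.round(4),"rimr",r.round(4),"dist",np.hypot(*v).round(4),"ang",np.degrees(np.arctan2(v[1],v[0])).round(2),s[i].tolist())
if __name__=="__main__":
    jar("pics/scene4.png");jar("pics/scene0.png",(243,217,272,252))
    # tongue edges: centre line points row by row, scene and top
    for n,p,roi in (("scene","pics/scene0.png",(225,262,260,290)),("top","pics/top0.png",(285,138,315,160))):
        x0,y0,x1,y1=roi;g=cv2.imread(p)[y0:y1,x0:x1].max(2)<62
        ys,xs=np.where(g);h=cv2.minAreaRect(np.c_[xs+x0,ys+y0].astype(np.float32));B=cv2.boxPoints(h)
        for z in(0.005,.026):
            W=ray(n,B,z)[:,:2];print(n,z,W.round(4).tolist(),[np.degrees(np.arctan2(*(W[i+1]-W[i])[::-1])).round(1) for i in range(3)])
E
python3 j.py
```

```text
jar [ 0.6055 -0.0247] rimr 0.0322 dist 0.0822 ang 27.54 [4, 10, 19, 16, 57]
jar [ 0.6055 -0.0247] rimr 0.0322 dist 0.0841 ang 27.64 [4, 10, 19, 16, 57]
jar [0.5786 0.0303] rimr 0.0157 dist 0.1037 ang 63.69 [8, 18, 10, 3, 22]
jar [0.5786 0.0303] rimr 0.0157 dist 0.1053 ang 63.15 [8, 18, 10, 3, 22]
scene 0.005 [[0.6537, -0.0254], [0.6411, 0.0042], [0.6878, 0.0246], [0.7002, -0.0046]] [np.float64(113.1), np.float64(23.6), np.float64(-67.0)]
scene 0.026 [[0.6632, -0.0207], [0.6507, 0.0085], [0.6968, 0.0287], [0.709, -0.0001]] [np.float64(113.1), np.float64(23.6), np.float64(-67.0)]
top 0.005 [[0.6927, 0.0258], [0.7057, -0.0058], [0.6714, -0.0189], [0.6585, 0.0126]] [np.float64(-67.6), np.float64(-159.1), np.float64(112.3)]
top 0.026 [[0.6867, 0.0269], [0.6995, -0.0041], [0.6658, -0.017], [0.6531, 0.014]] [np.float64(-67.6), np.float64(-159.1), np.float64(112.3)]
```

The scene view puts the jar at about 27.5° and the tongue at about 24.4°. Turn about 3° more, then hold with a firmer grip.

Call:
{"name": "send_rows", "arguments": {"series": [[[0,0,0.009,0,0.017,0,1],[0,0,0.017,0,0.033,0,1],[0,0,0.017,0,0.033,0,1],[0,0,0.017,0,0.033,0,1],[0,0,0.017,0,0.033,0,1],[0,0,0.017,0,0.033,0,1]]], "squeeze": 50}}

```text
time: 7.12
position: [0.5106, -0.02, 0.1631]
tcp_rot: [-1.375, 0.9, -0.902]
ft_force: [6.5, 0.2, -5.3]
grip_width: 0.0135
```

Run:
```python
from j import *
s=env.observe();print(s["ft_force"].round(1),s["wrist_torque"].round(2),s["grip_width"])
M=R.from_rotvec(s["tcp_rot"]).as_matrix();c=np.array([.531,-.0637]);p=s["position"];v=p[:2]-c
print("pos ang",np.degrees(np.arctan2(v[1],v[0]))-90,"jaw",np.degrees(np.arctan2(M[1,2],M[0,2])))
cv2.imwrite('pics/scene5.png',env.capture("scene")[:,:,::-1]);jar("pics/scene5.png")
# predicted jar-mouth, jar-foot centre lines for drawing: axis->tongue line at several heights
m=env.camera_model("scene");a=cv2.imread("pics/scene5.png")[190:290,190:290];a=cv2.resize(a,(600,600),interpolation=cv2.INTER_CUBIC)
def proj(P):
    q=m["camera_from_world"]@np.r_[P,1];return cv2.projectPoints(np.array([[q[0],-q[1],-q[2]]]),np.zeros(3),np.zeros(3),m["K"],m["dist"])[0].ravel()
for z,r0,r1 in((.126,.03,.14),(.036,.1,.14),(.01,.14,.18)):
    f=np.radians(24.4);pts=[tuple(int(x) for x in (proj([.5326+r*np.cos(f),-.0627+r*np.sin(f),z])-190+.5)*6) for r in(r0,r1)]
    cv2.line(a,*pts,(0,0,255),1)
cv2.imwrite("pics/z5.png",a)
```

```text
[ 6.5  0.2 -5.3] [ 0.06 -0.93  0.32] 0.013526412660796258
pos ang 25.00832753760686 jaw 23.542132535405685
jar [ 0.6074 -0.0288] rimr 0.0324 dist 0.0821 ang 24.41 [2, 12, 20, 14, 53]
jar [ 0.6074 -0.0288] rimr 0.0324 dist 0.084 ang 24.58 [2, 12, 20, 14, 53]
```

View pics/z5.png

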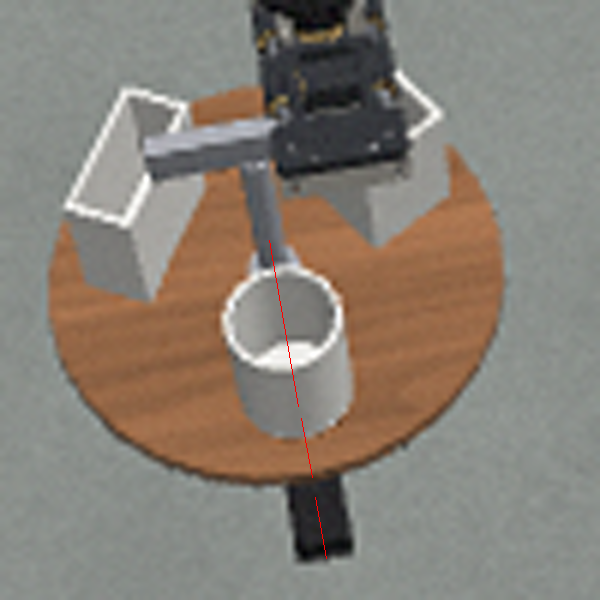

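The red axis-to-tongue line passes through the tongue's centre (about 325,555) and the jar mouth's centre (283,318). The jar is at 24.4–24.6° against the tongue's 24.4°, and the grip is holding, so I'm handing it in.

```bash
python3 -c "
from workcell import env
s=env.observe();print(s['time'],abs(s['dq']).max(),s['grip_width']);print(env.job_done())"
```

```text
7.175 0.0015809715928004479 0.013816404309465057
the job is handed in; nothing more can be done
None
```

The lid on the plate is the round one, so I turned the carousel about 58° clockwise, led by bar end a, until the round jar stood over the tongue. The job is handed in with the arm still gripping the bar at 50 N (fingers 13.8 mm apart) and holding still, after about 7 s of the 72 s.

- **Alignment:** in the last scene picture the jar is at 24.4–24.6° and the tongue at 24.4°.
- **Small disagreements:** the finger direction gives 23.5° and the grip position about 25.0°. The tongue's short edges alone gave 22.3–23.6°, less reliable than its position (24.3–24.8°). The jar may therefore be about 1° off, or 2° at most.
- **Forces and other items:** the last reading was about 8 N at the wrist. I did not touch the lids, plate, mug or colander.

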